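# Lock the depth stop of a hot-air rework stand

### The job

The nozzle height on the hot-air rework stand is set: its steel stop nut is right where it should be. Spin the brass knurled lock nut above it down the stop rod until it meets the stop nut, then nip it up firmly against it so that the pair is locked, but not so hard that the stop nut is dragged round and the setting is lost. Let go when it is tight and leave everything else on the bench where it is.

Things in the scene. Friction and masses are not known exactly. Their poses are not given: they have to be found in the camera images.
- lock_nut: Brass knurled lock nut, a round disc 36 mm in diameter and 14 mm high, a black dash on top, threaded on the upright stop rod. Origin: on the rod's axis at its underside; z up. It cannot shift sideways. Clockwise from above it goes down 4 mm a turn and stays where left. At the start 1.5 to 4 mm (2.4 to 6.3 rad) lie between it and the stop nut. Gripped across the diameter at 40 N it does not slip.
- lock_top (a point): On the rod's axis, level with the lock nut's top face, 14 mm above its underside. Torque to turn the nut clockwise: 0.07 N m while free; from first touch with the stop nut it climbs 1 to 1.6 N m per rad; locked from 0.4 N m (about 0.25 rad past touch), and it stays tight when let go. Read at rest after a step it can show 0.05 less, after steps over 0.05 rad up to 0.2 less (even below zero).
- stop_nut: Steel hexagon stop nut below the lock nut on the same rod, 24 mm across flats, 27.7 mm across corners, 12 mm high, sitting on the stand's bracket. Origin: on the rod's axis at its underside; z up; the lock nut tightens against its upper face, 12 mm up. Being narrower than the lock nut, it stays clear of fingers that hold the lock nut and reach down beside it.
- stop_mark (a point): Yellow paint mark on a flat of the stop nut, at its upper edge, 14 mm from the rod's axis. It shows whether the stop nut has turned: it is held by friction alone, and when the lock nut is turned with 0.6 N m or more (0.35 to 0.5 rad past first touch) the stop nut is dragged round with it.
- rod_top (a point): Centre of the upper end of the steel stop rod, 16 mm in diameter; at the start it is 15 to 17.5 mm above the lock nut's top face.
- stand: Black hot-air rework stand, base 230 (x) by 200 (y) mm, fixed to the bench; origin under the middle of the base, z up, -x its front. In its frame: stop rod upright at x 65, y -70 mm; steel column at x 65, y 0, top at 160 mm; blue hot-air handle upright at x -35, y 0, top at 194 mm; its black hose loops up to 210 mm over y above 0. All else is below 152 mm.
- nut_seat (a point): Middle of the round boss (27 mm in diameter) the stop nut sits on, 158 mm above the bench; the bracket arm around it, 34 mm wide, has its top 8 mm lower and runs from here along the stand's +y to the column.
- parts_tray: White plastic tray with two compartments, 150 by 110 by 22 mm, origin under its middle; leave alone.
- spare_lock_nut: Spare brass nut lying in the tray, 36 mm in diameter, 14 mm high, origin under its middle; not for this job.
- spare_hex_nut: Spare steel hexagon nut lying in the tray, 24 mm across flats, 12 mm high, origin under its middle; not for this job.
- screwdriver: Screwdriver with red handle, 190 mm long, lying on the mat, origin on its underside; leave alone.
- spanner: Steel spanner, 180 mm long, lying on the mat, origin on its underside; leave alone.
- solder_reel: Blue reel lying on its flange, 60 mm in diameter, 30 mm high, origin under its middle; leave alone.
- ball_jar: Small teal jar, 38 mm in diameter, 45 mm high, origin under its middle; leave alone.
- cleaner_can: Black and red spray can, 52 mm in diameter, 150 mm high, origin under its middle; leave alone.

How it is judged:
By the outcome, as a careful person would: the job done as asked, in the order asked, and still so for the second after the job is handed in, with the robot touching nothing.
It also fails if it takes over 67 s, if anything falls off the work surface, if the arm or the gripper's body presses on something with over 40 N, if the wrist force passes 120 N, or if a joint passes its speed limit or range.

### The arm

A 6-joint arm with a two-finger parallel gripper is mounted at the origin on the work surface. World frame = base frame: x ahead of the robot, y to its left, z up, the work surface at z = 0. Lengths are in m, angles in rad, forces in N, time in s.
With the tool pointing down it reaches from about 0.375 to 0.9 m from the base axis. Payload 3.1 kg.
Tool frame: the origin (TCP) lies midway between the tips of the shut fingers; the grasp point (between the pads) lies 19 mm behind it (robot.grasp_offset is the distance from the TCP to the grasp point, in m); z points along the fingers, y is the direction in which the jaws open and shut (so a half turn about z gives the same grasp; the last joint's range is limited). The gripper opens to 85 mm and grips with 20 to 120 N. Pads are 22 mm wide; open, the fingers measure 114 mm over their backs; the gripper's body (76 mm by 85 mm) begins 54 mm behind the grasp point. The pads swing forward as they close: fully open they stand 13 mm farther back than shut.
Start: joints at [-1.29, 0.527, 1.433, -0, 1.181, -0.178], TCP at [0.277, -0.56, 0.21] pointing down, gripper open.
Joint ranges: [-3.08, 3.08], [-0.75, 2.2], [0.22, 2.44], [-1.43, 4.57], [0, 2.65], [-2.85, 2.85]. Speed limits (rad/s): [2.79, 2.79, 3.14, 3.14, 3.14, 3.14].

### API

Orientations are given as a 3x3 rotation matrix whose columns are the frame's x, y, z axes.
In Python, from cell import robot gives the robot as it stands.
- The arm moves only by the shell command python3 -m pendant 'ROWS'. ROWS is JSON, a list of rows, each an object with "claw": the opening, from 0 (shut) to 1 (fully open); "linear": the shift along the tool's x, y, z normalised to -1 to 1, where 1 is 100 mm, a list of three; "turn": the turn, a rotation vector about the tool's x, y, z normalised to -1 to 1, where 1 is 360 degrees, a list of three. In form: [{"claw": claw, "linear": [x, y, z], "turn": [wx, wy, wz]}, ...]. A call has 1 to 20 rows; each row is the pose to reach, as a shift and turn from the pose commanded when the call began, along the tool's axes at that moment, turning the shorter way round; what a row does not reach only later rows make up. A row lasts 1/8 s, in which the tool goes at most 62.5 mm and 10.7 degrees, less where a joint would pass 70% of its speed; a pose out of reach is approached as far as the arm can. A call with a number of a shift or a turn outside -1 to 1 is refused whole. A call with a gripper value outside its range is refused whole. The fingers move at their own pace and stop on an object; the grip force is fixed at half the most. Time passes only in rows, so rows that repeat a pose let the fingers close. It gives the time, the measured TCP pose, the force and the opening at its end, in the units of the state.
- robot.state(): the state, without advancing time (a new reading comes with each control period).
- robot.get_image(name): name is "side" or "top" or "wrist"; returns the picture (420x560x3 uint8, red, green, blue); there is no depth.
- robot.camera_model(name): a dict with "mtx" (3x3 intrinsics, pixels), "k1" (the pictures are not rectified: a ray, as slopes to the right and down, at radius r is drawn at 1 + k1 r^2 times it, then the intrinsics apply), "R" (3x3) and "t" (3): a world point X has camera coordinates R X + t; the wrist camera has in their place "hand_eye" (4x4, takes a point from camera to tool coordinates, whose origin is the TCP and whose axes are the flange's). Camera axes: x right, y down, z forward; pixel columns grow to the right and rows downward; lengths in m; the calibration is good to about 2 mm. A picture is of the moment at which its call begins: read the wrist's pose just before it. camera_model takes no time and is no camera call.
- robot.job_done(): hands the job in, once; it reports no verdict.
The state is a dict: "clock": time; "joint_positions": joint angles; "qd": joint speeds; "joint_efforts": joint torques, N m; "tcp_pos": TCP position; "tool_rot": TCP orientation; "wrist_force": force on the tool from outside, world axes, zero at the start; "wrist_torque": the same for the moment, N m; "width": finger opening in m.
Only numpy, scipy, OpenCV 4.12 (cv2) and the standard library are available. Lean on these libraries where they do the work, as an engineer would, in place of code of your own. Each camera call takes 0.05 s, during which the arm holds its last target.

## Working session

There is one attempt and no reset: what is moved stays moved. The work goes in short steps, Python scripts to look and compute and a shell command to move; the robot and the scene stay as the last step left them, time stands still between calls to the robot, and variables do not carry over. Pictures are saved under pics/ and viewed, and the job is handed in when it is done.

```bash
ls; mkdir -p pics; python3 - <<'E'
from cell import robot
import cv2
s=robot.state()
print({k:s[k] for k in s})
for n in ["side","top","wrist"]:
    im=robot.get_image(n); cv2.imwrite(f"pics/{n}0.png",im[:,:,::-1])
    print(n,robot.camera_model(n))
E
```

```text
pics
{'clock': 0.0, 'joint_positions': array([-1.29049502e+00,  5.28450077e-01,  1.43390163e+00, -3.83566429e-05,
        1.18142329e+00, -1.78551988e-01]), 'qd': array([-1.71942493e-03,  2.17613374e-04,  3.41833669e-06, -3.94524355e-03,
        2.66915816e-03,  3.29968489e-04]), 'joint_efforts': array([ 1.90725907e-03, -4.42349982e+01, -1.78024310e+01, -4.31495880e-05,
        8.39278742e-03, -1.84163810e-05]), 'tcp_pos': array([ 0.27659609, -0.5596063 ,  0.20944378]), 'tool_rot': array([[ 8.96554634e-01,  4.42932705e-01, -6.37834570e-04],
       [ 4.42933024e-01, -8.96552274e-01,  2.08735122e-03],
       [ 3.52704085e-04, -2.15394240e-03, -9.99997618e-01]]), 'wrist_force': array([-0.30613311, -0.19143673, -0.0834217 ]), 'wrist_torque': array([0.01073117, 0.00769662, 0.02202515]), 'width': 0.08509925337837787}
side {'mtx': array([[433.86351874,   0.        , 275.63318429],
       [  0.        , 433.86351874, 208.7208523 ],
       [  0.        ,   0.        ,   1.        ]]), 'k1': -0.04911836869877502, 'R': array([[-0.9010734 , -0.433638  ,  0.00498145],
       [-0.25035641,  0.5107
[... 367 characters left out ...]

       [-0.98196467,  0.00294481, -0.18904156],
       [ 0.18905413,  0.00482337, -0.98195482]]), 't': array([0.02432653, 0.54713431, 1.08757695])}
wrist {'mtx': array([[320.55567582,   0.        , 283.41224053],
       [  0.        , 320.55567582, 212.45449708],
       [  0.        ,   0.        ,   1.        ]]), 'k1': -0.042759877801325966, 'hand_eye': array([[ 3.88463842e-04, -9.60671437e-01, -2.77687304e-01,
         7.07196270e-02],
       [ 9.99999177e-01,  7.12770331e-04, -1.06693598e-03,
         2.60604991e-04],
       [ 1.22290219e-03, -2.77686661e-01,  9.60670923e-01,
        -1.63604416e-01],
       [ 0.00000000e+00,  0.00000000e+00,  0.00000000e+00,
         1.00000000e+00]])}
```

View pics/side0.png

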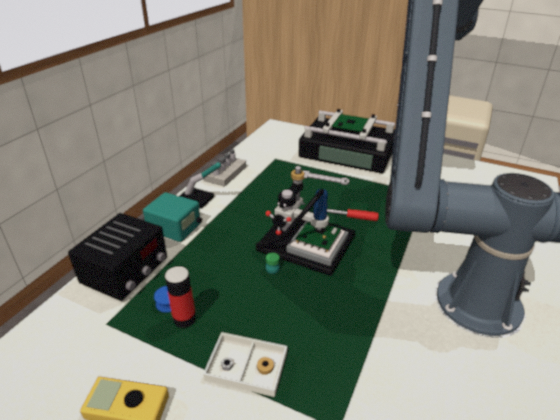

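View pics/top0.png

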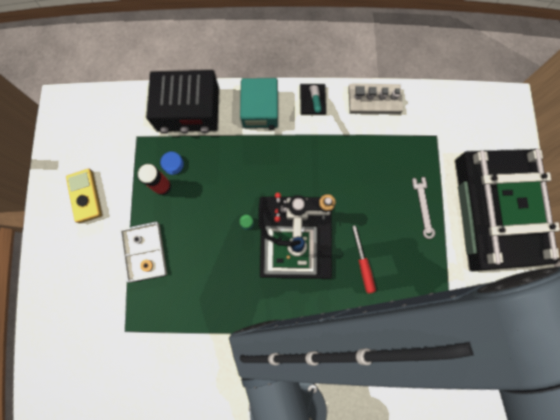

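View pics/wrist0.png

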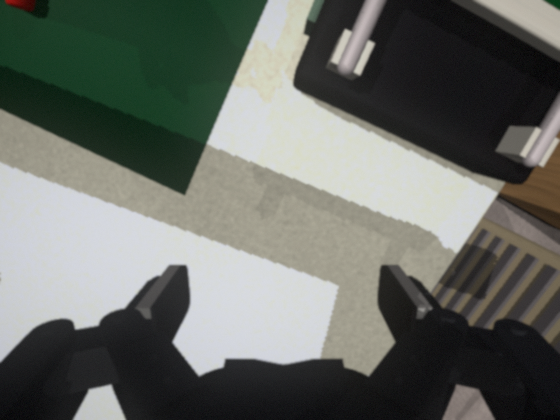

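The top view shows the stand, with the brass nut near (328,202). The side view shows it near (297,174). I'll crop both for detail.

```bash
python3 - <<'E'
import cv2
a=cv2.imread('pics/top0.png')[170:290,230:370]; b=cv2.imread('pics/side0.png')[150:280,250:370]
cv2.imwrite('pics/c1.png',cv2.resize(a,(700,600),interpolation=cv2.INTER_CUBIC))
cv2.imwrite('pics/c2.png',cv2.resize(b,(552,598),interpolation=cv2.INTER_CUBIC))
E
```

```text
(no output)
```

View pics/c1.png

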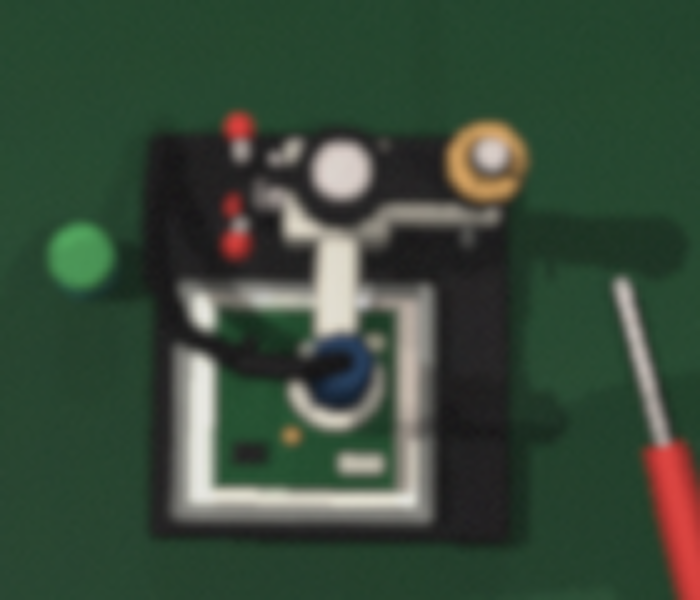

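View pics/c2.png

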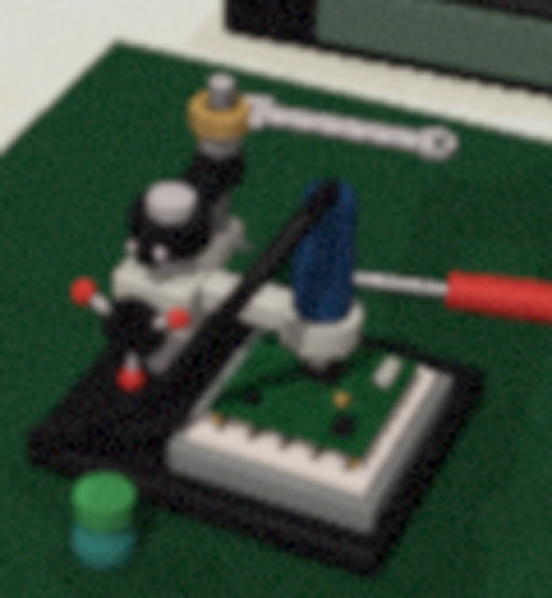

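```bash
cat > h.py <<'E'
import numpy as np, cv2
from cell import robot
def ray(n,px,pose=None):
    m=robot.camera_model(n);K=np.array(m["mtx"]);k=m["k1"]
    d=cv2.undistortPoints(np.array([[px]],float),K,np.array([k,0,0,0,0.]))[0,0]
    d=np.array([d[0],d[1],1.])
    if n=="wrist":
        p,R=pose;H=np.array(m["hand_eye"]);return R@(H[:3,:3]@np.zeros(3)+H[:3,3])+p, R@H[:3,:3]@d
    R=np.array(m["R"]);t=np.array(m["t"]);return -R.T@t,R.T@d
def atz(n,px,z,pose=None):
    c,d=ray(n,px,pose);return c+d*(z-c[2])/d[2]
def proj(n,X,pose=None):
    m=robot.camera_model(n);K=m["mtx"]
    if n=="wrist":
        p,R=pose;H=m["hand_eye"];x=R.T@(np.array(X)-p);x=H[:3,:3].T@(x-H[:3,3])
    else: x=m["R"]@np.array(X)+m["t"]
    u=x[:2]/x[2];u=u*(1+m["k1"]*(u@u));return K[:2,:2]@u+K[:2,2]
def tri(obs):
    A=np.zeros((3,3));b=np.zeros(3)
    for o in obs:
        c,d=ray(*o);d=d/np.linalg.norm(d);P=np.eye(3)-np.outer(d,d);A+=P;b+=P@c
    return np.linalg.solve(A,b)
E
python3 - <<'E'
from h import *
print(atz("top",(328.2,200.4),.2025),atz("top",(327.2,202.2),.187),atz("side",(298.3,167),.2025))
print(tri([("top",(328.2,200.4)),("side",(298.3,167))]))
# column top, handle top
print(atz("top",(298.2,203.8),.16), atz("top",(297.5,244),.194))
s=robot.state();print(s["joint_positions"])
E
```

```text
[ 0.54077292 -0.09589973  0.2025    ] [ 0.53964954 -0.09516389  0.187     ] [ 0.54078163 -0.09858286  0.2025    ]
[ 0.5400458  -0.09580161  0.20417255]
[ 0.54147433 -0.02576123  0.16      ] [ 0.43732685 -0.02164178  0.194     ]
[-1.29051288e+00  5.28227946e-01  1.43360982e+00 -2.46311120e-05
  1.18139054e+00 -1.78490570e-01]
```

```bash
python3 -m pendant '[{"claw":1,"linear":[0.5,-0.34,-0.4],"turn":[0,0,0]},{"claw":1,"linear":[1,-0.68,-0.7],"turn":[0,0,0]},{"claw":1,"linear":[1,-0.68,-0.7],"turn":[0,0,0]}]'
```

```text
clock: 0.52
tcp_pos: [0.3379, -0.4529, 0.2823]
tool_rot: [[0.895, 0.446, 0.001], [0.446, -0.895, -0.002], [0.0, 0.002, -1.0]]
wrist_force: [-0.3, -0.5, -0.0]
width: 0.0856
```

```bash
python3 -m pendant '[{"claw":1,"linear":[0.5,-0.34,0],"turn":[0,0,0]},{"claw":1,"linear":[1,-0.68,0],"turn":[0,0,0]}]'
python3 -m pendant '[{"claw":1,"linear":[0.5,-0.34,0],"turn":[0,0,0]},{"claw":1,"linear":[1,-0.68,0],"turn":[0,0,0]}]'
python3 -m pendant '[{"claw":1,"linear":[0.5,-0.34,0],"turn":[0,0,0]},{"claw":1,"linear":[1,-0.68,0],"turn":[0,0,0]},{"claw":1,"linear":[1,-0.68,0],"turn":[0,0,0]}]'
```

```text
clock: 0.78
tcp_pos: [0.3961, -0.3493, 0.2799]
tool_rot: [[0.897, 0.441, -0.0], [0.441, -0.897, -0.0], [-0.0, -0.0, -1.0]]
wrist_force: [1.6, -0.0, -0.0]
width: 0.0857
clock: 1.02
tcp_pos: [0.4559, -0.2436, 0.2799]
tool_rot: [[0.897, 0.442, -0.0], [0.442, -0.897, -0.0], [-0.0, -0.0, -1.0]]
wrist_force: [0.8, 0.2, -0.2]
width: 0.0854
clock: 1.4
tcp_pos: [0.5161, -0.136, 0.2797]
tool_rot: [[0.894, 0.448, -0.001], [0.448, -0.894, 0.001], [-0.0, -0.001, -1.0]]
wrist_force: [-0.4, -1.1, 0.1]
width: 0.0857
```

```bash
python3 -m pendant '[{"claw":1,"linear":[0.39,-0.25,0],"turn":[0,0,0]},{"claw":1,"linear":[0.39,-0.25,0],"turn":[0,0,0]},{"claw":1,"linear":[0.39,-0.25,0],"turn":[0,0,0]}]'
python3 - <<'E'
from h import *
s=robot.state();print(s["tcp_pos"],s["joint_positions"])
im=robot.get_image("wrist");cv2.imwrite("pics/w1.png",im[:,:,::-1])
print(proj("wrist",[.54,-.096,.203],(s["tcp_pos"],s["tool_rot"])),proj("wrist",[.54,-.096,.187],(s["tcp_pos"],s["tool_rot"])))
E
```

```text
clock: 1.78
tcp_pos: [0.5383, -0.101, 0.2799]
tool_rot: [[0.897, 0.442, -0.001], [0.442, -0.897, -0.001], [-0.001, -0.0, -1.0]]
wrist_force: [1.1, 0.1, 0.2]
width: 0.0852
[ 0.53832849 -0.10097026  0.27989457] [-3.88843666e-01  3.46366728e-01  1.53926600e+00 -1.13299194e-03
  1.25693393e+00  7.24278936e-01]
[278.64762461 209.23718448] [278.94794085 204.02223618]
```

View pics/w1.png

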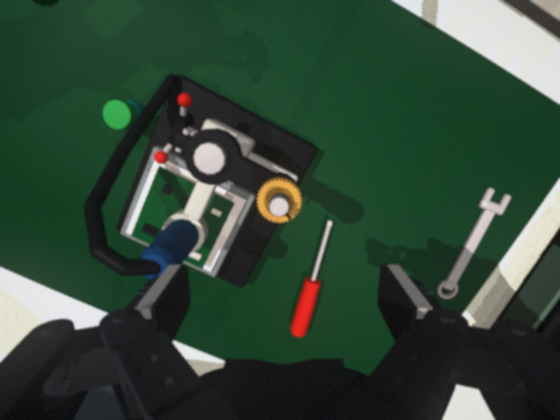

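The rod top is at about (280,206) and the brass ring is centred at about (279,200), both close to the prediction. Next I'll refine the position by segmentation.

```bash
python3 - <<'E'
from h import *
s=robot.state();pose=(s["tcp_pos"],s["tool_rot"])
im=cv2.imread("pics/w1.png");c=im[160:250,230:330]
cv2.imwrite("pics/w1c.png",cv2.resize(c,None,fx=6,fy=6,interpolation=cv2.INTER_CUBIC))
hsv=cv2.cvtColor(im,cv2.COLOR_BGR2HSV)
m=cv2.inRange(hsv,(10,90,90),(30,255,255));m[:, :240]=0;m[:,320:]=0;m[:160]=0;m[250:]=0
ct=max(cv2.findContours(m,0,1)[0],key=cv2.contourArea);h=cv2.convexHull(ct)
e=cv2.fitEllipse(h);print(e)
for z in (.18,.187): print(atz("wrist",e[0],z,pose))
E
```

```text
((278.6631774902344, 200.0508270263672), (45.67802429199219, 45.78072738647461), 78.45928955078125)
[ 0.5412014  -0.09510189  0.18      ]
[ 0.54281578 -0.0944362   0.187     ]
```

View pics/w1c.png

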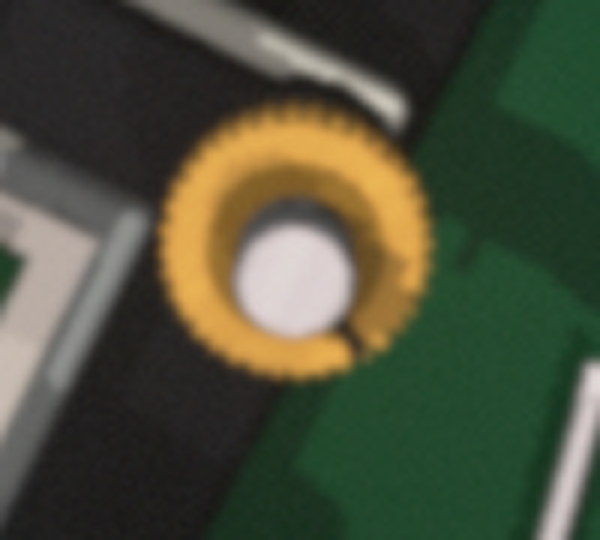

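```bash
R='{"claw":1,"linear":[0.05,-0.04,0],"turn":[0,0,-0.28]}'; python3 -m pendant '[{"claw":1,"linear":[0.05,-0.04,0],"turn":[0,0,-0.28]},{"claw":1,"linear":[0.05,-0.04,0],"turn":[0,0,-0.28]},{"claw":1,"linear":[0.05,-0.04,0],"turn":[0,0,-0.28]},{"claw":1,"linear":[0.05,-0.04,0],"turn":[0,0,-0.28]},{"claw":1,"linear":[0.05,-0.04,0],"turn":[0,0,-0.28]},{"claw":1,"linear":[0.05,-0.04,0],"turn":[0,0,-0.28]},{"claw":1,"linear":[0.05,-0.04,0],"turn":[0,0,-0.28]},{"claw":1,"linear":[0.05,-0.04,0],"turn":[0,0,-0.28]},{"claw":1,"linear":[0.05,-0.04,0],"turn":[0,0,-0.28]},{"claw":1,"linear":[0.05,-0.04,0],"turn":[0,0,-0.28]}]'
python3 -m pendant '[{"claw":1,"linear":[0,0,0.2],"turn":[0,0,-0.24]},{"claw":1,"linear":[0,0,0.4],"turn":[0,0,-0.24]},{"claw":1,"linear":[0,0,0.4],"turn":[0,0,-0.24]},{"claw":1,"linear":[0,0,0.4],"turn":[0,0,-0.24]},{"claw":1,"linear":[0,0,0.4],"turn":[0,0,-0.24]},{"claw":1,"linear":[0,0,0.4],"turn":[0,0,-0.24]},{"claw":1,"linear":[0,0,0.4],"turn":[0,0,-0.24]},{"claw":1,"linear":[0,0,0.4],"turn":[0,0,-0.24]},{"claw":1,"linear":[0,0,0.4],"turn":[0,0,-0.24]},{"claw":1,"linear":[0,0,0.4],"turn":[0,0,-0.24]}]'
python3 - <<'E'
from h import *
s=robot.state();pose=(s["tcp_pos"],s["tool_rot"]);print(pose,s["joint_positions"])
im=robot.get_image("wrist")[:,:,::-1].copy();cv2.imwrite("pics/w2.png",im)
hsv=cv2.cvtColor(im,cv2.COLOR_BGR2HSV)
m=cv2.inRange(hsv,(10,90,90),(30,255,255))
ct=max(cv2.findContours(m,0,1)[0],key=cv2.contourArea);h=cv2.convexHull(ct)
e=cv2.fitEllipse(h);print(e)
for z in (.18,.187): print(atz("wrist",e[0],z,pose))
E
```

```text
clock: 3.08
tcp_pos: [0.5409, -0.0956, 0.2803]
tool_rot: [[-0.604, 0.797, -0.001], [0.797, 0.604, -0.0], [-0.0, -0.001, -1.0]]
wrist_force: [0.2, 0.3, 0.5]
width: 0.0855
clock: 4.32
tcp_pos: [0.5413, -0.0947, 0.2404]
tool_rot: [[-0.836, -0.549, -0.0], [-0.549, 0.836, -0.0], [0.0, -0.0, -1.0]]
wrist_force: [0.0, 0.7, -0.5]
width: 0.0851
(array([ 0.54131388, -0.0947162 ,  0.24039955]), array([[-8.36136059e-01, -5.48522088e-01, -1.02261871e-04],
       [-5.48522075e-01,  8.36136063e-01, -1.33394397e-04],
       [ 1.58674611e-04, -5.54429720e-05, -9.99999986e-01]])) [-3.76512908e-01  3.90443975e-01  1.58770644e+00 -1.76052866e-04
  1.16348829e+00 -2.52783515e+00]
((282.91607666015625, 221.2742156982422), (52.14378356933594, 53.235984802246094), 81.67503356933594)
[ 0.54253609 -0.09434221  0.18      ]
[ 0.54067984 -0.09555807  0.187     ]
```

View pics/w2.png

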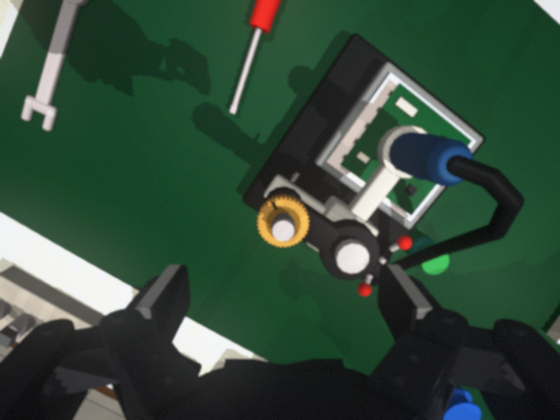

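```bash
python3 -m pendant '[{"claw":1,"linear":[0,0,0.4],"turn":[0,0,0]},{"claw":0.8,"linear":[0,0,0.7],"turn":[0,0,0]},{"claw":0.8,"linear":[0,0,0.83],"turn":[0,0,0]},{"claw":0.8,"linear":[0,0,0.83],"turn":[0,0,0]}]'
python3 - <<'E'
from h import *
s=robot.state();print(s["tcp_pos"],s["wrist_force"],s["wrist_torque"],s["width"])
for n in ["wrist"]:
    cv2.imwrite(f"pics/{n}3.png",robot.get_image(n)[:,:,::-1])
E
```

```text
clock: 4.88
tcp_pos: [0.5413, -0.0938, 0.1569]
tool_rot: [[-0.834, -0.551, -0.001], [-0.551, 0.834, 0.001], [0.001, 0.001, -1.0]]
wrist_force: [-0.4, -0.1, 0.6]
width: 0.0682
[ 0.5413104  -0.09381642  0.15687807] [-0.38096518 -0.12485782  0.5795472 ] [0.02307308 0.04217231 0.00715772] 0.06821786078230961
```

View pics/wrist3.png

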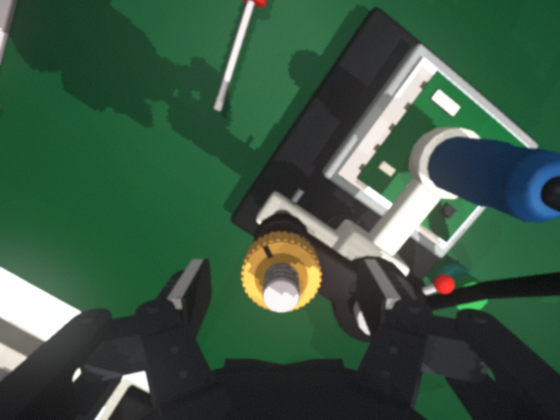

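The nut is centred between the fingers: the ring centre is at (281,268), and the finger inner edges are at about 207 and 360. I'll close.

```bash
python3 -m pendant '[{"claw":0,"linear":[0,0,0],"turn":[0,0,0]},{"claw":0,"linear":[0,0,0],"turn":[0,0,0]},{"claw":0,"linear":[0,0,0],"turn":[0,0,0]},{"claw":0,"linear":[0,0,0],"turn":[0,0,0]},{"claw":0,"linear":[0,0,0],"turn":[0,0,0]},{"claw":0,"linear":[0,0,0],"turn":[0,0,0]}]'
python3 - <<'E'
from h import *
s=robot.state();print(s["tcp_pos"],s["wrist_force"],s["wrist_torque"],s["width"])
im=robot.get_image("wrist")[:,:,::-1];cv2.imwrite(f"pics/w4.png",im[150:420,130:430].repeat(2,0).repeat(2,1))
E
```

```text
clock: 5.68
tcp_pos: [0.5427, -0.0945, 0.1591]
tool_rot: [[-0.834, -0.552, 0.003], [-0.552, 0.834, -0.002], [-0.002, -0.003, -1.0]]
wrist_force: [-0.4, -0.7, 4.8]
width: 0.0322
[ 0.54265525 -0.09446805  0.15908586] [-0.43691963 -0.70693495  4.78850799] [-0.1399706   0.13981328 -0.03349965] 0.032244686832438814
```

View pics/w4.png

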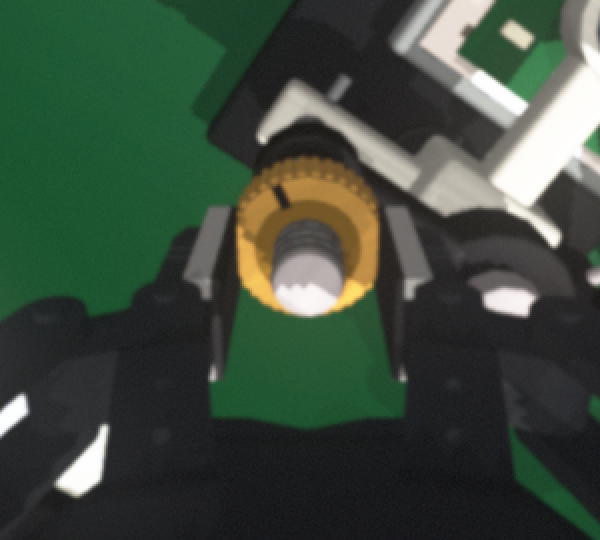

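The grip is on both sides of the nut, with the pads at the nut's edges (238 and 378 in the crop) and only 5 N on the wrist. The first 2.2 rad is certain to be free. Closing raised the TCP by about 2 mm, so I'll keep the commanded height for this stroke.

```bash
python3 -m pendant '[{"claw":0,"linear":[0,0,0],"turn":[0,0,0.03]},{"claw":0,"linear":[0,0,0],"turn":[0,0,0.05]},{"claw":0,"linear":[0,0,0],"turn":[0,0,0.05]}]'
python3 - <<'E'
from h import *
s=robot.state();print(s["tcp_pos"],s["joint_positions"][5],s["wrist_force"],s["wrist_torque"],s["width"])
im=robot.get_image("wrist")[:,:,::-1];cv2.imwrite(f"pics/w5.png",im[150:420,130:430].repeat(2,0).repeat(2,1))
E
```

```text
clock: 6.1
tcp_pos: [0.5428, -0.0947, 0.1589]
tool_rot: [[-0.963, -0.268, 0.003], [-0.268, 0.963, -0.002], [-0.003, -0.003, -1.0]]
wrist_force: [-0.1, -2.2, 6.0]
width: 0.0326
[ 0.54278053 -0.09474308  0.15888803] -2.217139134372868 [-0.12697486 -2.18214195  5.98961111] [-0.36934421  0.13547241 -0.10576313] 0.03257415060651128
```

View pics/w5.png

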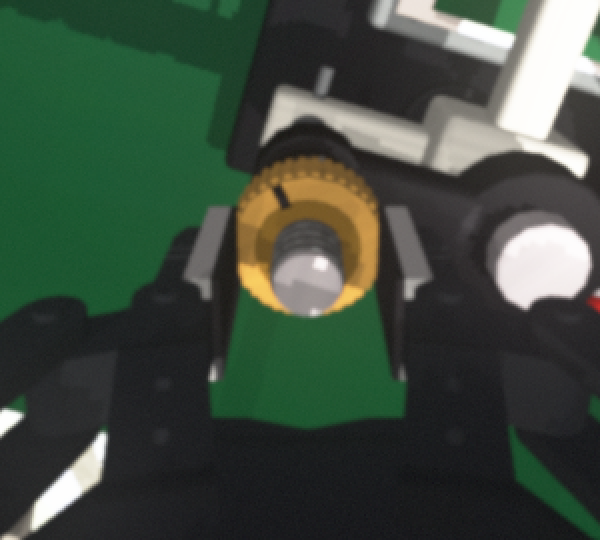

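The dash at (281,197) hasn't moved relative to the fingers, so the nut is turning with them. I'll continue to about 2.2 rad.

```bash
python3 -m pendant '[{"claw":0,"linear":[0,0,0],"turn":[0,0,0.03]},{"claw":0,"linear":[0,0,0],"turn":[0,0,0.06]},{"claw":0,"linear":[0,0,0],"turn":[0,0,0.09]},{"claw":0,"linear":[0,0,0],"turn":[0,0,0.12]},{"claw":0,"linear":[0,0,0],"turn":[0,0,0.15]},{"claw":0,"linear":[0,0,0],"turn":[0,0,0.18]},{"claw":0,"linear":[0,0,0],"turn":[0,0,0.21]},{"claw":0,"linear":[0,0,0],"turn":[0,0,0.24]},{"claw":0,"linear":[0,0,0],"turn":[0,0,0.27]},{"claw":0,"linear":[0,0,0],"turn":[0,0,0.29]},{"claw":0,"linear":[0,0,0],"turn":[0,0,0.296]},{"claw":0,"linear":[0,0,0],"turn":[0,0,0.3]},{"claw":0,"linear":[0,0,0],"turn":[0,0,0.3]}]'
cat > r.py <<'E'
from h import *
s=robot.state();print(s["clock"],s["tcp_pos"],"J6",s["joint_positions"][5],"F",s["wrist_force"],"T",s["wrist_torque"],s["width"])
E
python3 r.py
```

```text
clock: 7.78
tcp_pos: [0.5417, -0.096, 0.1578]
tool_rot: [[0.041, 0.999, 0.0], [0.999, -0.041, -0.004], [-0.004, 0.0, -1.0]]
wrist_force: [-1.9, -6.6, 1.8]
width: 0.0322
7.775 [ 0.54168413 -0.09598701  0.15775357] J6 -0.33320984132039155 F [-1.8598828  -6.60728181  1.76378212] T [-1.02968914  0.34630499 -0.01216087] 0.03224100383302522
```

```bash
python3 -m pendant '[{"claw":0,"linear":[-0.01,0,0],"turn":[0,0,0.015]},{"claw":0,"linear":[-0.01,0,0],"turn":[0,0,0.023]},{"claw":0,"linear":[-0.01,0,0],"turn":[0,0,0.03]},{"claw":0,"linear":[-0.01,0,0],"turn":[0,0,0.03]}]'; python3 r.py
```

```text
clock: 8.28
tcp_pos: [0.5415, -0.096, 0.1576]
tool_rot: [[0.228, 0.974, -0.0], [0.974, -0.228, -0.002], [-0.002, 0.0, -1.0]]
wrist_force: [-0.4, -4.9, 1.3]
width: 0.0327
8.275 [ 0.54146552 -0.09596641  0.15760161] J6 -0.14622964919318052 F [-0.37565466 -4.87378104  1.31677251] T [-0.8079635   0.34483857 -0.16361982] 0.032675186264521844
```

```bash
sleep 0; python3 r.py
```

```text
8.275 [ 0.54146552 -0.09596641  0.15760161] J6 -0.14622964919318052 F [-0.37565466 -4.87378104  1.31677251] T [-0.8079635   0.34483857 -0.16361982] 0.032675186264521844
```

```bash
python3 -m pendant '[{"claw":0,"linear":[0,0,0],"turn":[0,0,0.003]},{"claw":0,"linear":[0,0,0],"turn":[0,0,0.006]},{"claw":0,"linear":[0,0,0],"turn":[0,0,0.006]}]'; python3 r.py;  python3 -m pendant '[{"claw":0,"linear":[0,0,0],"turn":[0,0,0]}]'; python3 r.py
```

```text
clock: 8.65
tcp_pos: [0.5414, -0.0959, 0.1576]
tool_rot: [[0.265, 0.964, -0.0], [0.964, -0.265, -0.002], [-0.002, 0.0, -1.0]]
wrist_force: [-0.9, -6.3, 0.8]
width: 0.0325
8.65 [ 0.54139998 -0.09589921  0.15757885] J6 -0.10783285131677947 F [-0.90002776 -6.25410889  0.8260721 ] T [-0.90972459  0.41337308 -0.04737058] 0.03246081627342762
clock: 8.78
tcp_pos: [0.5414, -0.0959, 0.1576]
tool_rot: [[0.265, 0.964, -0.0], [0.964, -0.265, -0.002], [-0.002, 0.0, -1.0]]
wrist_force: [-1.9, -4.6, 0.3]
width: 0.0324
8.775 [ 0.54143346 -0.09593376  0.15761325] J6 -0.10788896112538839 F [-1.92058359 -4.62264275  0.31313235] T [-0.91625514  0.37705764 -0.00446713] 0.032413316747852104
```

```bash
cat > r.py <<'E'
from h import *
T=[]
for i in range(4):
    s=robot.state();T.append(s["wrist_torque"][2]);
    if i<3: robot.get_image("side")
print(round(s["clock"],2),s["tcp_pos"].round(4),"J6",s["joint_positions"][5].round(3),"F",s["wrist_force"].round(1),"Tz",np.round(T,3),np.mean(T).round(3),s["width"].round(4))
E
python3 -m pendant '[{"claw":0,"linear":[0,0,0],"turn":[0,0,0.016]},{"claw":0,"linear":[0,0,0],"turn":[0,0,0.026]},{"claw":0,"linear":[0,0,0],"turn":[0,0,0.032]}]'; python3 r.py
```

```text
clock: 9.15
tcp_pos: [0.5412, -0.0958, 0.1575]
tool_rot: [[0.453, 0.891, -0.001], [0.891, -0.453, -0.002], [-0.002, 0.0, -1.0]]
wrist_force: [-1.7, -5.2, 0.2]
width: 0.0325Traceback (most recent call last):
  File "r.py", line 6, in <module>
    print(round(s["clock"],2),s["tcp_pos"].round(4),"J6",s["joint_positions"][5].round(3),"F",s["wrist_force"].round(1),"Tz",np.round(T,3),np.mean(T).round(3),s["width"].round(4))
                                                                                                                                                               ^^^^^^^^^^^^^^^^
AttributeError: 'float' object has no attribute 'round'
```

```bash
sed -i 's/s\["width"\].round(4)/round(s["width"],4)/' r.py; python3 r.py
```

```text
9.45 [ 0.5412 -0.0958  0.1575] J6 0.093 F [-0.7 -6.   0.3] Tz [-0.095 -0.073 -0.1    0.015] -0.063 0.0324
```

```bash
python3 -m pendant '[{"claw":0,"linear":[-0.005,0,0.001],"turn":[0,0,0.016]},{"claw":0,"linear":[-0.005,0,0.001],"turn":[0,0,0.026]},{"claw":0,"linear":[-0.005,0,0.001],"turn":[0,0,0.032]}]' >/dev/null; python3 r.py
```

```text
9.97 [ 0.5411 -0.0957  0.1573] J6 0.293 F [-1.6 -5.   0.8] Tz [ 0.082 -0.063 -0.141 -0.03 ] -0.038 0.0326
```

```bash
python3 -m pendant '[{"claw":0,"linear":[0,0,0.001],"turn":[0,0,0.016]},{"claw":0,"linear":[0,0,0.001],"turn":[0,0,0.026]},{"claw":0,"linear":[0,0,0.001],"turn":[0,0,0.032]}]' >/dev/null; python3 r.py
```

```text
10.5 [ 0.5409 -0.0956  0.1572] J6 0.494 F [-1.  -4.3  1. ] Tz [ 0.112 -0.064 -0.108 -0.102] -0.04 0.0327
```

```bash
python3 -m pendant '[{"claw":0,"linear":[0,0,0.001],"turn":[0,0,0.016]},{"claw":0,"linear":[0,0,0.001],"turn":[0,0,0.026]},{"claw":0,"linear":[0,0,0.001],"turn":[0,0,0.032]}]' >/dev/null; python3 r.py
```

```text
11.03 [ 0.5408 -0.0954  0.1571] J6 0.695 F [-1.9 -5.2  1.4] Tz [ 0.032 -0.113 -0.089 -0.091] -0.065 0.0326
```

```bash
python3 -m pendant '[{"claw":0,"linear":[0,0,0.001],"turn":[0,0,0.016]},{"claw":0,"linear":[0,0,0.001],"turn":[0,0,0.026]},{"claw":0,"linear":[0,0,0.001],"turn":[0,0,0.032]}]' >/dev/null; python3 r.py
```

```text
11.55 [ 0.5407 -0.0952  0.1569] J6 0.896 F [-3.  -4.3  2.1] Tz [ 0.034 -0.054 -0.08  -0.037] -0.034 0.0326
```

```bash
python3 -m pendant '[{"claw":0,"linear":[0,0,0.001],"turn":[0,0,0.016]},{"claw":0,"linear":[0,0,0.001],"turn":[0,0,0.026]},{"claw":0,"linear":[0,0,0.001],"turn":[0,0,0.032]}]' >/dev/null; python3 r.py
```

```text
12.07 [ 0.5407 -0.095   0.1568] J6 1.097 F [-3.3 -3.3  1.4] Tz [ 0.075 -0.128 -0.024 -0.13 ] -0.052 0.0324
```

```bash
python3 -m pendant '[{"claw":0,"linear":[0,0,0.001],"turn":[0,0,0.016]},{"claw":0,"linear":[0,0,0.001],"turn":[0,0,0.026]},{"claw":0,"linear":[0,0,0.001],"turn":[0,0,0.032]}]' >/dev/null; python3 r.py
```

```text
12.6 [ 0.5407 -0.0948  0.1567] J6 1.299 F [-3.3 -2.6  3.2] Tz [ 0.099 -0.142 -0.09  -0.084] -0.054 0.0324
```

```bash
python3 -m pendant '[{"claw":0,"linear":[0,0,0.001],"turn":[0,0,0.016]},{"claw":0,"linear":[0,0,0.001],"turn":[0,0,0.026]},{"claw":0,"linear":[0,0,0.001],"turn":[0,0,0.032]}]' >/dev/null; python3 r.py
```

```text
13.12 [ 0.5408 -0.0946  0.1566] J6 1.5 F [-4.4 -1.6  2.3] Tz [-0.017 -0.019 -0.098 -0.096] -0.058 0.0324
```

```bash
python3 -m pendant '[{"claw":0,"linear":[0,0,0.001],"turn":[0,0,0.016]},{"claw":0,"linear":[0,0,0.001],"turn":[0,0,0.026]},{"claw":0,"linear":[0,0,0.001],"turn":[0,0,0.032]}]' >/dev/null; python3 r.py
```

```text
13.65 [ 0.5408 -0.0944  0.1564] J6 1.701 F [-4.2  0.2  1. ] Tz [ 0.122 -0.01   0.051 -0.067] 0.024 0.0324
```

```bash
python3 -m pendant '[{"claw":0,"linear":[0,0,0.001],"turn":[0,0,0.016]},{"claw":0,"linear":[0,0,0.001],"turn":[0,0,0.026]},{"claw":0,"linear":[0,0,0.001],"turn":[0,0,0.032]}]' >/dev/null; python3 r.py
```

```text
14.18 [ 0.541  -0.0943  0.1564] J6 1.901 F [-3.3  2.9  1.4] Tz [0.406 0.197 0.191 0.19 ] 0.246 0.0326
```

```bash
python3 -m pendant '[{"claw":0,"linear":[0,0,0],"turn":[0,0,0.002]},{"claw":0,"linear":[0,0,0],"turn":[0,0,0.004]},{"claw":0,"linear":[0,0,0],"turn":[0,0,0.004]}]' >/dev/null; python3 r.py
```

```text
14.7 [ 0.541  -0.0943  0.1563] J6 1.928 F [-3.2  3.   2.5] Tz [0.302 0.283 0.405 0.311] 0.325 0.0325
```

```bash
python3 -m pendant '[{"claw":0,"linear":[0,0,0],"turn":[0,0,0.003]},{"claw":0,"linear":[0,0,0],"turn":[0,0,0.006]},{"claw":0,"linear":[0,0,0],"turn":[0,0,0.006]}]' >/dev/null; python3 r.py; python3 r.py
```

```text
15.22 [ 0.541  -0.0943  0.1563] J6 1.966 F [-3.1  4.5  1.8] Tz [0.32  0.353 0.288 0.32 ] 0.32 0.0324
15.38 [ 0.541  -0.0943  0.1563] J6 1.966 F [-3.4  4.6  1.8] Tz [0.32  0.342 0.313 0.293] 0.317 0.0328
```

```bash
python3 -m pendant '[{"claw":0,"linear":[0,0,0],"turn":[0,0,0.003]},{"claw":0,"linear":[0,0,0],"turn":[0,0,0.006]},{"claw":0,"linear":[0,0,0],"turn":[0,0,0.006]}]' >/dev/null; python3 r.py; python3 r.py
```

```text
15.9 [ 0.541  -0.0943  0.1563] J6 2.003 F [-3.4  3.4  1.6] Tz [0.355 0.344 0.396 0.414] 0.377 0.0325
16.05 [ 0.541  -0.0942  0.1563] J6 2.003 F [-3.2  4.2  2.3] Tz [0.414 0.398 0.359 0.361] 0.383 0.0326
```

```bash
python3 -m pendant '[{"claw":0,"linear":[0,0,0],"turn":[0,0,0.003]},{"claw":0,"linear":[0,0,0],"turn":[0,0,0.006]},{"claw":0,"linear":[0,0,0],"turn":[0,0,0.006]}]' >/dev/null; python3 r.py; python3 r.py
```

```text
16.57 [ 0.5411 -0.0942  0.1563] J6 2.041 F [-3.2  4.5  1.4] Tz [0.42  0.4   0.45  0.457] 0.432 0.0327
16.73 [ 0.5411 -0.0942  0.1563] J6 2.041 F [-4.2  4.7  1.5] Tz [0.457 0.412 0.458 0.481] 0.452 0.0328
```

```bash
python3 -m pendant '[{"claw":0,"linear":[0,0,0],"turn":[0,0,0.0015]},{"claw":0,"linear":[0,0,0],"turn":[0,0,0.003]},{"claw":0,"linear":[0,0,0],"turn":[0,0,0.003]}]' >/dev/null; python3 r.py; python3 r.py; python3 - <<'E'
from h import *
im=robot.get_image("wrist")[:,:,::-1];cv2.imwrite(f"pics/w6.png",im[150:420,130:430].repeat(2,0).repeat(2,1))
E
```

```text
17.25 [ 0.5411 -0.0942  0.1563] J6 2.059 F [-3.4  4.3  3.1] Tz [0.457 0.497 0.483 0.521] 0.49 0.0326
17.4 [ 0.5411 -0.0942  0.1563] J6 2.059 F [-2.6  4.7  1.1] Tz [0.521 0.48  0.446 0.467] 0.478 0.0326
```

View pics/w6.png

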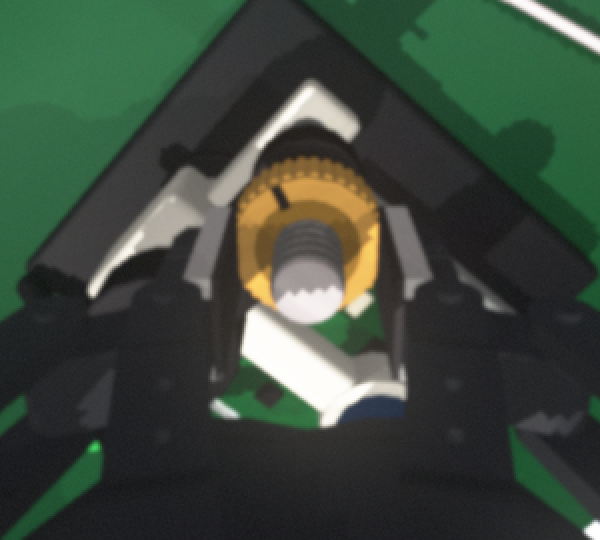

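The dash is still at (281,197) in the crop, so the grip hasn't slipped. Torque reads about 0.48 N m. I'll release now and lift straight up.

```bash
python3 -m pendant '[{"claw":0.6,"linear":[0,0,0],"turn":[0,0,0]},{"claw":0.75,"linear":[0,0,0],"turn":[0,0,0]},{"claw":0.75,"linear":[0,0,0],"turn":[0,0,0]},{"claw":0.75,"linear":[0,0,0],"turn":[0,0,0]}]'
python3 - <<'E'
from h import *
s=robot.state();print(s["wrist_torque"],s["wrist_force"])
im=robot.get_image("wrist")[:,:,::-1];cv2.imwrite(f"pics/w7.png",im[150:420,130:430].repeat(2,0).repeat(2,1))
E
```

```text
clock: 17.95
tcp_pos: [0.5418, -0.0957, 0.1567]
tool_rot: [[0.647, -0.763, 0.001], [-0.763, -0.647, -0.0], [0.001, -0.0, -1.0]]
wrist_force: [0.0, 1.1, 0.8]
width: 0.0639
[-0.00399132  0.00794033  0.0017736 ] [0.03416509 1.05892099 0.84497003]
```

View pics/w7.png

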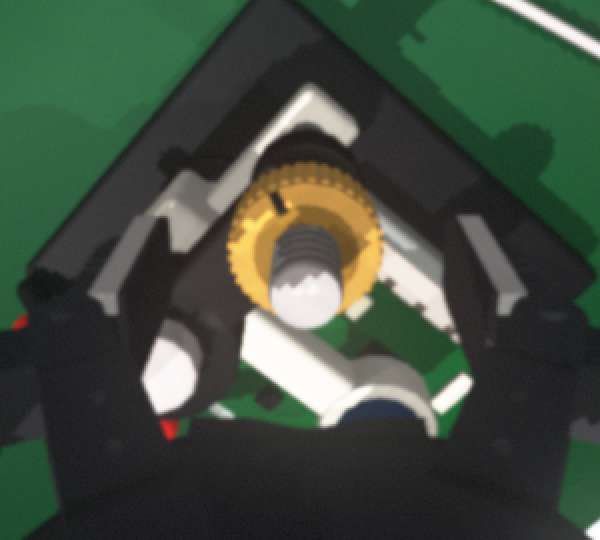

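The fingers are open and clear, the torque has returned to 0.002, and the dash hasn't sprung back. Next I'll lift away.

```bash
python3 -m pendant '[{"claw":0.75,"linear":[0,0,-0.3],"turn":[0,0,0]},{"claw":0.75,"linear":[0,0,-0.7],"turn":[0,0,0]},{"claw":0.75,"linear":[0,0,-1],"turn":[0,0,0]},{"claw":0.75,"linear":[0,0,-1],"turn":[0,0,0]},{"claw":0.75,"linear":[0,0,-1],"turn":[0,0,0]}]'
python3 - <<'E'
from h import *
cv2.imwrite("pics/w8.png",robot.get_image("wrist")[:,:,::-1])
b=robot.get_image("side")[150:280,250:370,::-1]
cv2.imwrite('pics/s8.png',cv2.resize(b,(552,598),interpolation=cv2.INTER_CUBIC))
E
```

```text
clock: 18.62
tcp_pos: [0.5407, -0.095, 0.2557]
tool_rot: [[0.647, -0.762, -0.001], [-0.762, -0.647, 0.0], [-0.001, 0.001, -1.0]]
wrist_force: [0.3, 0.6, -0.9]
width: 0.0639
```

View pics/w8.png

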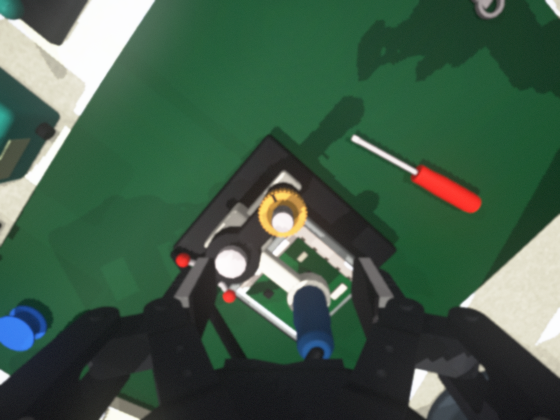

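View pics/s8.png

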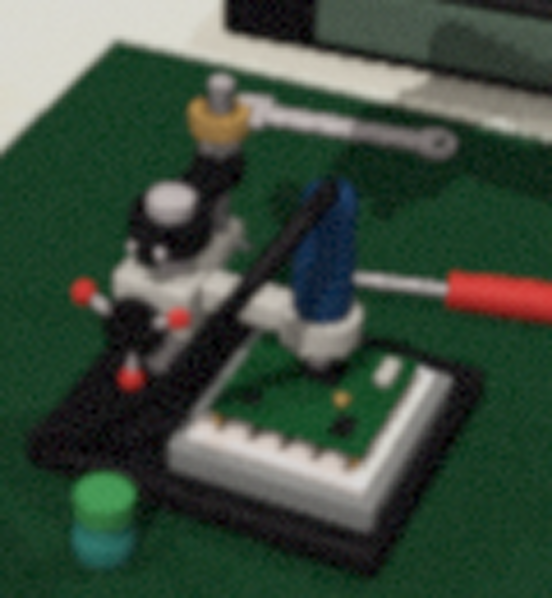

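In the side crop the nut sits lower and its centre has gone from about y=112 to y=120. The other objects in view haven't moved, and the arm is clear. I'll hand in.

```bash
python3 -c "
from cell import robot
print(robot.job_done())"
```

```text
the job is handed in; nothing more can be done
None
```

I spun the lock nut down about 4.6 rad clockwise in one grip until it met the stop nut, then tightened it in small steps. At rest the torque read about 0.48 N m, so the true value is about 0.48–0.53. That is above the 0.4 where it locks and below the 0.6 where the stop nut gets dragged.

**Passed:**
- The dash on the nut stayed fixed relative to the fingers, so the grip didn't slip, and it didn't spring back on release.
- With the fingers open, the wrist torque returned to about 0.
- The nut sits visibly lower in the side view, and the stand, screwdriver, spanner and jar look unmoved. I took no last look at the tray, reel or can.
- The arm was clear of everything, and the clock stood at about 19 s when I handed in.

**Not confirmed or disagreed:**
- I never saw the yellow stop mark, because the lock nut hid it from above and the side view was too coarse. That the stop nut has not turned rests on the torque readings alone.
- The gripper read 32 mm across the 36 mm nut. The pads looked properly seated on it and it turned without slipping.
- One torque step near the end read flat (0.325, then 0.32 N m) before climbing normally again, which is within the allowed reading error.

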